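Swing the hold-down arm over the lidded canister and clamp it

TASK

One of the two sprung nests on the hold-down stand carries a closed canister, the other an open pot. Raise the plunger, swing the stand's hinged arm round until the plunger is centred over the closed canister, and push the plunger down until its foot holds the canister and the nest has given by a few millimetres, well short of bottoming; then let go so that it stays clamped. Be gentle, and leave the open pot and everything else where it is.

Things in the scene. Friction and masses are not known exactly. Their poses are not given: they have to be found in the camera images.
- stand: Fixed stand: aluminium base plate 260 (x) by 380 (y) by 12 mm high, origin at the centre of its underside. In its own frame: post (30 mm diameter) with the hinged arm at x +90 mm, y 0; two round black nests at x +3 mm, y +122 and -122 mm, 92 mm diameter, seat 36 mm above the underside, lip 4 mm high.
- nest_left (a point): Centre of the seat of the nest on the stand's +y side; the other is its mirror image. Each nest rides on a hidden spring, straight down: pushing down on the vessel in it, it begins to give at roughly 3 N, then about 0.8 N more per mm, and bottoms at 9 mm.
- swing (a joint): Swing angle of the arm about the upright post, rad. 0: the arm points along the stand's -x; positive is anticlockwise seen from above: about +0.95 is over the stand's -y nest, -0.95 over its +y nest. Limits -1.3 and 1.3; no stop or catch at the nests. Slightly stiff (about 2 N at the plunger moves it), it stays where it is left.
- swing_hinge (a point): Point on the swing axis of the arm, 182 mm above the stand's underside. The arm is an aluminium bar 22 mm wide and 26 mm high (its end bush 34 mm diameter, 32 mm high, centred on this height), with the plunger 150 mm from this axis.
- plunger: Plunger upright through the arm's end: black round grip 28 mm diameter, 32 mm high, with a cap 40 mm diameter, 6 mm thick, on a 14 mm rod. Origin on its axis, 17 mm above the grip's lower end, 21 mm below the cap's top. Slides 58 mm up and down; fully up the origin is 288 mm above the stand's underside. Stiff (about 9 N friction either way, weight 1.6 N), stays where left. It starts low.
- bush (a point): Middle of the bush at the arm's end, on the plunger's axis, 150 mm from the hinge. The plunger's rubber foot (30 mm diameter, 10 mm high) hangs below it. The foot is screwed in or out: its underside lies 142 to 156 mm below the plunger's origin, differently each time and not measured, so contact must be felt. At the start it hangs lower than the canister's top.
- canister: Closed steel canister standing on one of the nests: 78 mm diameter, 80 mm high in all, with a flat lid 82 mm in diameter. Origin at the centre of its underside. 0.25 to 0.4 kg, loose.
- open_pot: Open steel pot without a lid standing on the other nest: 78 mm diameter, 66 mm high. Origin at the centre of its underside. Loose; not to be clamped or shifted.
- pot_cover: Bystander: steel disc cover 82 mm diameter, 8 mm thick, small knob on top (21 mm in all), lying on the stand's plate between the nests. Origin at the centre of its underside.
- flange: Bystander: small steel flange ring 40 mm diameter, 12 mm high, lying on the stand's plate behind one nest. Origin at the centre of its underside.
- beaker: Bystander: steel beaker 70 mm diameter, 85 mm high, on the green mat. Origin at the centre of its underside.
- bottle: Bystander: white bottle 60 mm diameter, 160 mm high, on the green mat. Origin at the centre of its underside.
- reader: Bystander: small black box 45 by 30 by 12 mm on the bench. Origin at the centre of its underside.
- driver: Bystander: black-handled screwdriver lying on the bench. Origin under its middle.
Not all that is in view belongs to the job. Leave any blue or pink look-alike of the canister alone.

How it is judged (in metres and radians):
On the way:
1. the plunger is over the closed canister, its foot still clear of the lid (horizontal distance between plunger and canister below 0.012 m and contact force between plunger and canister below 0.1 N), for 0.1 s.
At the end, for the whole second after the job is handed in: The plunger stands within 12 mm of the closed canister's axis and its foot presses on the lid with more than 2 N; the canister, upright (within 0.06 rad) and at rest, has sunk 1.5 to 7.5 mm with its nest; the open pot is upright within 8 mm of where it was (horizontal distance between plunger and canister below 0.012 m and contact force between plunger and canister above 2 N and z of canister in the frame of stand between 0.0285 and 0.0345 m and angle between each of canister, open_pot's own z axis and vertical below 0.06 rad and linear speed of canister below 0.01 m/s and distance of open_pot from where it was at the start of the episode below 0.008 m); the robot touches nothing.
It fails at once if the canister is knocked: shifted more than 15 mm or tipped (distance of canister from where it was at the start of the episode above 0.015 m or angle between canister's own z axis and vertical above 0.2 rad).
It fails at once if the canister is pressed hard, with more than 20 N (contact force between plunger and canister above 20 N).
It fails at once if the open pot is shifted more than 15 mm, tipped, or pressed (distance of open_pot from where it was at the start of the episode above 0.015 m or angle between open_pot's own z axis and vertical above 0.2 rad or contact force between plunger and open_pot above 8 N).
It fails at once if another loose thing is shifted more than 20 mm (distance of any of pot_cover, flange, beaker, bottle, reader, driver from where it was at the start of the episode above 0.02 m).
It also fails if it takes over 54 s, if anything falls off the work surface, if the arm or the gripper's body presses on something with over 40 N, if the wrist force passes 120 N, or if a joint passes its speed limit or range.

ROBOT

A 6-joint arm with a two-finger parallel gripper is mounted at the origin on the work surface. World frame = base frame: x ahead of the robot, y to its left, z up, the work surface at z = 0. Lengths are in m, angles in degrees, forces in N, time in s.
With the tool pointing down it reaches from about 0.325 to 0.775 m from the base axis. Payload 5.5 kg.
Tool frame: the origin (TCP) lies at the centre of the arm's flange, where the gripper is bolted on; the fingertips stand 182 mm ahead of it and the grasp point (between the pads) lies 163 mm ahead of it; z points along the fingers, y is the direction in which the jaws open and shut (so a half turn about z gives the same grasp; the last joint's range is limited). The gripper opens to 88 mm and grips with 3 to 60 N. Pads are 20 mm wide; open, the fingers measure 115 mm over their backs; the gripper's body (75 mm by 178 mm) begins 61 mm behind the grasp point.
Start: joints at [66.308, 5.22, 70.514, -0, 104.267, -3.249], TCP at [0.21, 0.562, 0.405] pointing down, gripper open.
Joint ranges: [-164.24, 164.24], [-49.07, 125.15], [9.68, 141.18], [-86.29, 266.29], [3.28, 154.24], [-151.56, 151.56]. Speed limits (degrees/s): [147.25, 147.25, 172.46, 180, 180, 180].

INTERFACE

Orientations are given as [roll, pitch, yaw] about the fixed x, y, z axes, in that order (R = Rz(yaw) Ry(pitch) Rx(roll)).
In Python, from station import r gives the robot as it stands. The module is installed in compiled form; this text tells all that it offers. Calls block until the motion is done:
- r.reach(position, orientation): joint-space move of the TCP to a pose.
- r.servo_line(position, rotation=None, speed=0.15): straight line of the TCP; rotation=None keeps the orientation; speed is the mean speed in m/s.
- r.move_joints(angles): joint-space move.
- r.let_go() and r.grab(squeeze=None): open the fingers fully, or close them until they stop; squeeze is the grip in N (None keeps the last).
- r.wait(seconds).
- r.inverse_kinematics(position, orientation): joint angles nearest the present ones, or None.
- r.sense(): the state.
- r.snapshot(name): name is "side" or "top" or "wrist"; returns a dict with "frame" (480x640x3 uint8, red, green, blue), "fx", "fy", "cx", "cy" (pixels), "R" (3x3) and "t" (3): a world point X has camera coordinates R X + t. Camera axes: x right, y down, z forward; pixel columns grow to the right and rows downward; lengths in m; the calibration is good to about 2 mm. A picture is of the moment at which its call begins. There is no depth.
A pose or a line that the arm cannot do raises r.IKError and nothing moves.
- r.hand_in(): hands the job in, once; it reports no verdict.
The state is a dict: "clock": time; "joints": joint angles; "joint_vel": joint speeds; "joint_torque": joint torques, N m; "tcp_pos": TCP position; "orientation": TCP orientation; "contact_force": force on the tool from outside, world axes, zero at the start; "torque": the same for the moment, N m; "opening": finger opening in m.
Only numpy, scipy, OpenCV 4.12 (cv2) and the standard library are available. Lean on these libraries where they do the work, as an engineer would, in place of code of your own. Each camera call takes 0.05 s, during which the arm holds its last target. There are 200 camera calls.

## Working session

There is one attempt and no reset: what is moved stays moved. The work goes in short steps, each a Python script; the robot and the scene stay as the last script left them, time stands still between calls to the robot, and variables do not carry over. Pictures are saved under pics/ and viewed, about 8 in all and at most 12, crops included, and the job is handed in when it is done.

```bash
mkdir -p pics
python3 - <<'E'
from station import r
import cv2,numpy as np,pickle
d={}
for n in("side","top","wrist"):
    s=r.snapshot(n);d[n]=s;cv2.imwrite(f"pics/{n}0.png",s["frame"][:,:,::-1]);print(n,s["fx"],s["cx"],s["cy"],np.round(np.array(s["R"]),3).tolist(),np.round(s["t"],3), "C",np.round(-np.array(s["R"]).T@s["t"],3))
pickle.dump(d,open("s0.pkl","wb"))
st=r.sense();print(st)
E
```

```text
side 577.6280817230368 314.3255022193379 242.33229816449648 [[0.911, -0.411, 0.019], [-0.182, -0.443, -0.878], [0.369, 0.797, -0.479]] [-0.499  0.267  1.351] C [ 0.005 -1.162  0.891]
top 433.00931923354466 321.6373872020355 250.32986710501044 [[-0.01, -1.0, -0.015], [-0.984, 0.012, -0.179], [0.18, 0.013, -0.984]] [0.026 0.548 1.067] C [0.348 0.005 1.148]
wrist 358.75531706271994 317.9555319263193 240.0372306646135 [[0.349, 0.937, -0.003], [0.897, -0.333, 0.289], [0.27, -0.103, -0.957]] [-0.598 -0.036  0.392] C [0.135 0.589 0.384]
{'clock': 0.15, 'joints': array([ 6.63094850e+01,  5.25251106e+00,  7.05671356e+01,  1.92157933e-03,
        1.04268373e+02, -3.24790861e+00]), 'joint_vel': array([ 0.04086352, -0.19546463, -0.21842883, -0.01964064,  0.03396715,
        0.02917212]), 'joint_torque': array([ 1.40829834e-03, -4.47041595e+01, -4.06908846e+01,  6.99114846e-02,
        2.73958559e-02, -1.18605840e-04]), 'tcp_pos': array([0.20956545, 0.56225179, 0.40376273]), 'orientation': array([-1.79912228e+02, -6.84687971e-03,  1.59557861e+02]), 'contact_force': array([ 0.15603648, -0.49099673, -0.52709331]), 'torque': array([-0.01605413, -0.00385852,  0.0103309 ]), 'opening': 0.0877644876395142}
```

View pics/top0.png

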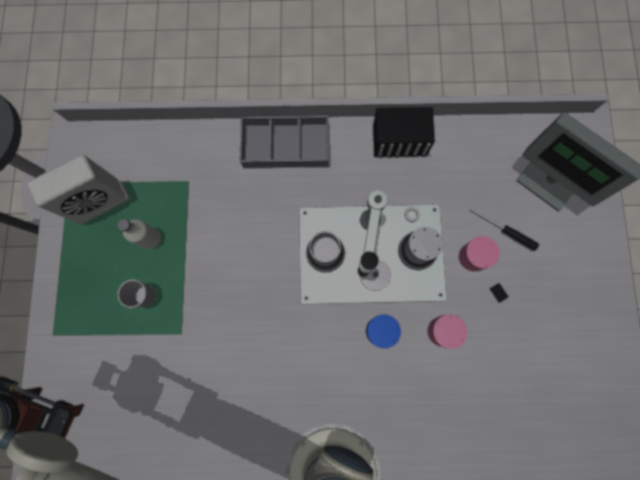

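View pics/side0.png

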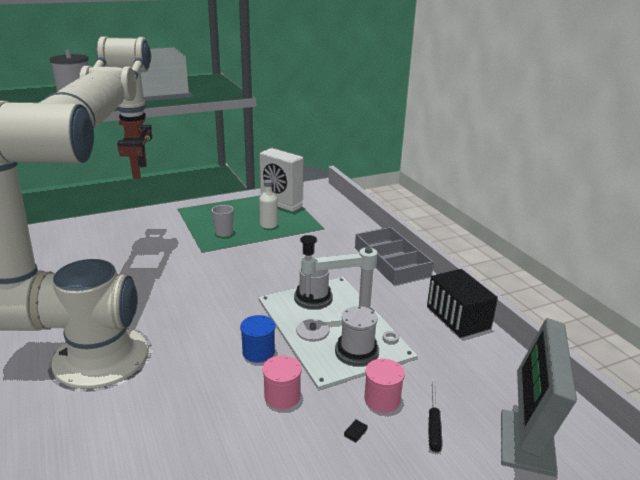

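Candidates in the top view are:
- grey canister with a flat lid at (424,244), on the stand's right nest
- open pot at (325,250), on the left nest
- pink look-alikes at (482,252) and (450,331)
- blue look-alike at (384,331)
- beaker at (132,293)

I choose the grey lidded one at (424,244) and check it in a close crop.

Run:
```python
import cv2,numpy as np,pickle
d=pickle.load(open("s0.pkl","rb"))
t=d["top"]["frame"][180:310,290:460];s=d["side"]["frame"][225:395,250:420]
a=cv2.resize(t,None,fx=4,fy=4,interpolation=cv2.INTER_CUBIC);b=cv2.resize(s,None,fx=4,fy=4,interpolation=cv2.INTER_CUBIC)
cv2.imwrite("pics/ct.png",cv2.convertScaleAbs(a[:,:,::-1],alpha=1.3));cv2.imwrite("pics/cs.png",b[:580,:,::-1])
f=d["top"]["frame"].astype(int);
g=f.astype(np.uint8);hsv=cv2.cvtColor(g,cv2.COLOR_RGB2HSV)
print("plate",f[290,420],"bench",f[320,300],"lid",f[242,425],"cap",f[260,369])
m=((f[:,:,1]>f[:,:,0]+2)&(f.sum(2)>500)).astype(np.uint8)
m[:195]=0;m[310:]=0;m[:,:290]=0;m[:,460:]=0
c=max(cv2.findContours(m,cv2.RETR_EXTERNAL,2)[0],key=cv2.contourArea)
print(cv2.contourArea(c),cv2.minAreaRect(c),cv2.boxPoints(cv2.minAreaRect(cv2.convexHull(c))))
```

```text
plate [156 159 159] bench [126 124 128] lid [133 131 134] cap [31 32 33]Traceback (most recent call last):
  File "<stdin>", line 11, in <module>
ValueError: max() iterable argument is empty
```

View pics/ct.png

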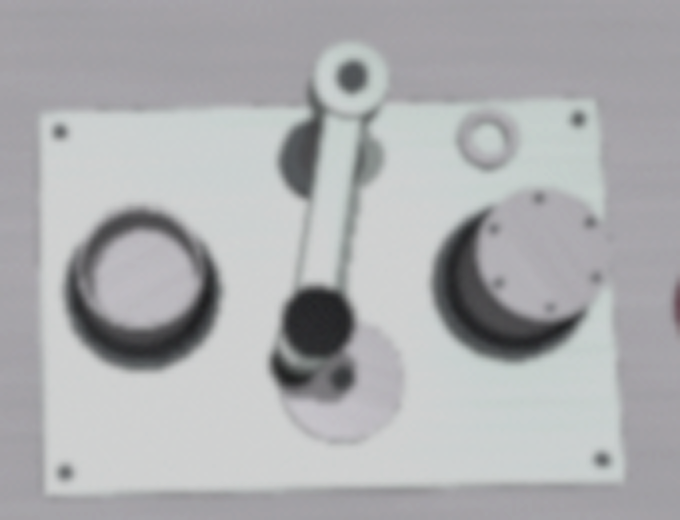

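View pics/cs.png

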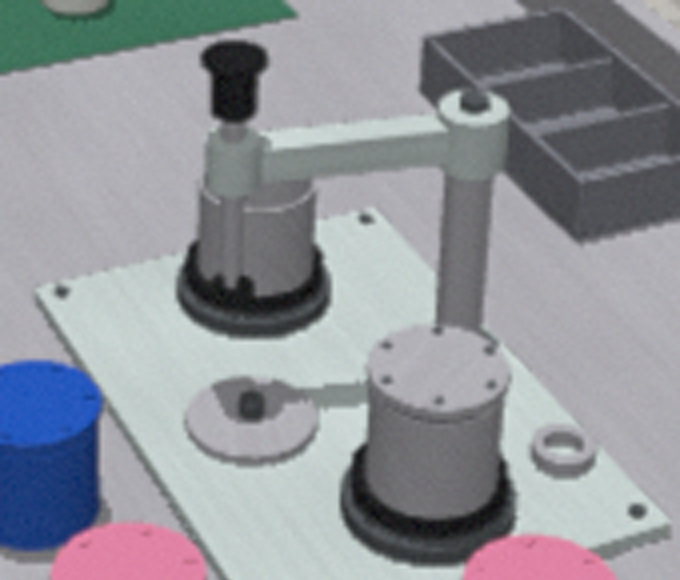

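The crops confirm the choice: the bolted flat lid is at top (425,243.7) and side (359.5,317), and the other nest holds the open pot. The plunger cap is at top (369.5,260) and side (308.7,239.5), and the post bush is at top (378,199) and side (368.5,250). Next I triangulate these.

```bash
cat > h.py <<'E'
import cv2,numpy as np
def ray(s,p):
    R=np.array(s["R"]);C=-R.T@np.array(s["t"]);v=R.T@[(p[0]-s["cx"])/s["fx"],(p[1]-s["cy"])/s["fy"],1];return C,v/np.linalg.norm(v)
def onz(s,p,z):
    C,v=ray(s,p);return C+v*(z-C[2])/v[2]
def tri(s1,p1,s2,p2):
    A=[];b=[]
    for s,p in((s1,p1),(s2,p2)):
        C,v=ray(s,p);M=np.eye(3)-np.outer(v,v);A.append(M);b.append(M@C)
    x,res,_,_=np.linalg.lstsq(np.vstack(A),np.hstack(b),rcond=None);return x,float(np.sqrt(res.sum()))
E
python3 - <<'E'
from h import *
import pickle
d=pickle.load(open("s0.pkl","rb"));T,S=d["top"],d["side"]
ct=lambda x,y:((x+.5)/4-.5+290,(y+.5)/4-.5+180)
cs=lambda x,y:((x+.5)/4-.5+250,(y+.5)/4-.5+225)
for n,a,b in(("lid",(542,255),(438,368)),("cap",(318,321),(235,58)),("bushpin",(352,76),(474,98)),("cover knob",(342,376),(251,403))):
    x,e=tri(T,ct(*a),S,cs(*b));print(n,x.round(4),round(e,4))
P=np.array([onz(T,ct(*p),.012)[:2] for p in((40,112),(597,98),(625,481),(45,494))])
c=P.mean(0);ym=(P[0]+P[3]-P[1]-P[2])/2;xm=(P[0]+P[1]-P[2]-P[3])/2
yaw=np.arctan2(-ym[0],ym[1]);yaw2=np.arctan2(xm[1],xm[0])
print("plate",P.round(4).tolist(),c,np.linalg.norm(ym),np.linalg.norm(xm),np.degrees([yaw,yaw2]))
y=(yaw+yaw2)/2;R=np.array([[np.cos(y),-np.sin(y)],[np.sin(y),np.cos(y)]])
print("post",c+R@[.09,0],"nest-y",c+R@[.003,-.122],"nest+y",c+R@[.003,.122])
print("lid@.116",onz(T,ct(542,255),.116),"post@.198",onz(T,ct(352,80),.198))
for z in(.25,.26,.27):print("cap",z,onz(T,ct(318,321),z))
E
```

```text
lid [ 0.5512 -0.2322  0.1146] 0.0007
cap [ 0.4899 -0.0818  0.2526] 0.0002
bushpin [ 0.6362 -0.1093  0.2089] 0.0001
cover knob [ 0.4885 -0.1179  0.0296] 0.0008
plate [[0.6742, 0.079], [0.6787, -0.2984], [0.4204, -0.3016], [0.416, 0.0759]] [ 0.54732549 -0.11128082] 0.37749077656166835 0.2582185780976753 [0.6796785 0.6936072]
post [ 0.63731902 -0.11020227] nest-y [ 0.55178731 -0.23323611] nest+y [0.54886324 0.01074637]
lid@.116 [ 0.55046179 -0.2317446   0.116     ] post@.198 [ 0.63711994 -0.11057188  0.198     ]
cap 0.25 [ 0.49042727 -0.08212605  0.25      ]
cap 0.26 [ 0.48884227 -0.08115027  0.26      ]
cap 0.27 [ 0.48725727 -0.08017449  0.27      ]
```

```bash
cat >> h.py <<'E'
from station import r
import json
H=np.array([.637,-.110]);RAD=.150
def pl(phi):  # plunger xy for world swing angle (deg)
    a=np.radians(180+phi);return H+RAD*np.array([np.cos(a),np.sin(a)])
def pose(phi,z):return [*pl(phi),z],[180,0,phi]
def fz():return np.mean([ (r.wait(.02),r.sense()["contact_force"])[1] for _ in range(5)],0)
E
python3 - <<'E'
from h import *
r.servo_line([.21,.562,.475],speed=.2)
r.reach(*pose(-10.8,.475))
s=r.sense();print(s["clock"],s["tcp_pos"],s["orientation"],s["joints"].round(1),s["contact_force"])
r.inverse_kinematics(*pose(54.8,.44)) 
print([r.inverse_kinematics(*pose(p,.45)).round(0).tolist() for p in (20,54.8)])
w=r.snapshot("wrist");cv2.imwrite("pics/w1.png",w["frame"][:,:,::-1])
import pickle;pickle.dump(w,open("w1.pkl","wb"))
# cap expected pixel
for X in ([*pl(-10.8),.2526],):
    c=np.array(w["R"])@X+w["t"];print(w["fx"]*c[0]/c[2]+w["cx"],w["fy"]*c[1]/c[2]+w["cy"])
E
```

```text
3.1417 [ 0.48980712 -0.08128928  0.47498418] [-1.79988634e+02 -1.38845987e-03 -1.07123846e+01] [-13.4  -9.1  77.4   0.  111.8  87.4] [-0.1619013   0.24448221  0.16778918]
[[-22.0, -6.0, 77.0, -0.0, 109.0, 48.0], [-26.0, 6.0, 65.0, -0.0, 109.0, 9.0]]
317.0465518536477 268.9190215736393
```

View pics/w1.png

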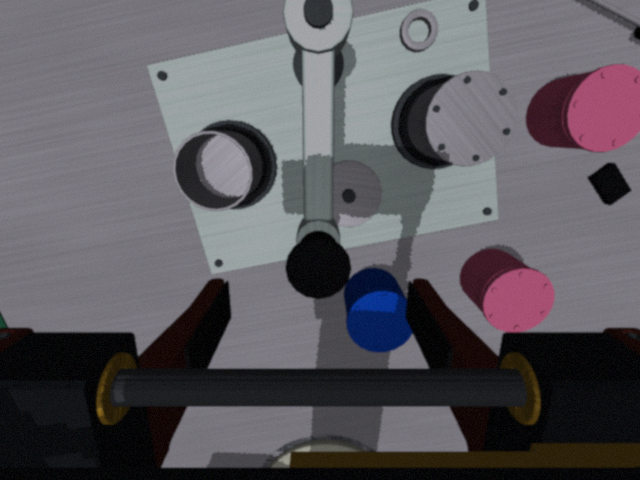

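The cap shows at (318,265), against (317,269) predicted, and sits centred between the fingers. Now I descend, grip and lift.

Run:
```python
from h import *
z=.3950
r.servo_line(pose(-10.8,z)[0],speed=.08); print("down",fz())
r.grab(40); s=r.sense();print(s["opening"],fz())
for k in range(1,6):
    r.servo_line(pose(-10.8,z+.0104*k)[0],speed=.05);f=fz();print(k,f.round(1),r.sense()["opening"])
    if abs(f[2])>25:break
s=r.snapshot("side");cv2.imwrite("pics/s2.png",cv2.resize(s["frame"][190:390,220:420],None,fx=3,fy=3)[:,:,::-1])
print(r.sense()["clock"],r.sense()["tcp_pos"])
```

```text
down [-0.24179059 -0.33340146 -0.32789113]
0.03841775983374953 [-0.19165034  0.9291582  -0.12942226]
1 [ 2.2  0.6 -8.5] 0.038063056756907396
2 [ 0.3  1.6 -3.7] 0.03827071922223082
3 [-0.   1.9 -4.3] 0.03862151011044667
4 [-0.4  2.4 -5. ] 0.03846532354003199
5 [-0.5  2.3 -5. ] 0.03857185768250421
7.6 [ 0.48948192 -0.08183801  0.44779027]
```

View pics/s2.png

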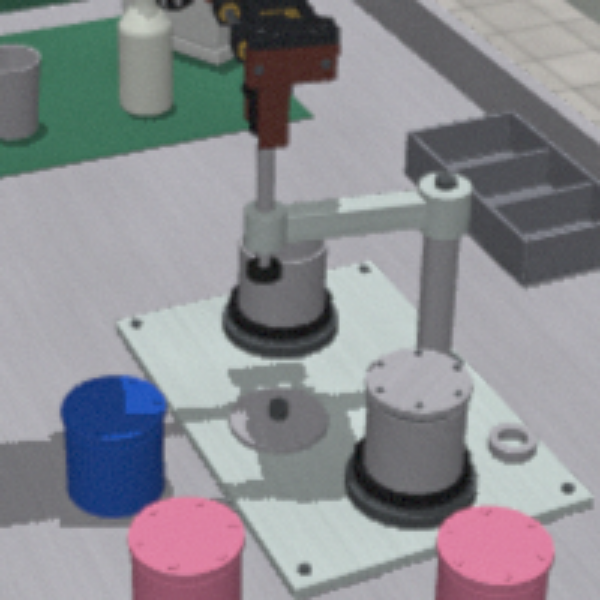

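Run:
```python
from h import *
s=r.snapshot("side");R=np.array(s["R"])
g=s["frame"][225:300,285:335].sum(2)
# nearest height on plunger axis for the foot's lower rim / bush bottom in side view
for px in((308,283.5),(308,276),(308.2,240)):
    C,v=ray(s,px);p=pl(-10.8)
    z=np.linspace(.05,.35,3001);X=np.c_[np.tile(p,(len(z),1)),z];c=X@R.T+s["t"];row=s["fy"]*c[:,1]/c[:,2]+s["cy"];i=np.argmin(abs(row-px[1]));print(px,z[i].round(4),s["fx"]*c[i,0]/c[i,2]+s["cx"])
print(np.column_stack([range(225,300),g[:,306-285],g[:,309-285]]).tolist()[25:])
```

```text
(308, 283.5) 0.1301 307.68472981802097
(308, 276) 0.1516 307.80268171790476
(308.2, 240) 0.2503 308.36731556935416
[[250.0, 321.0, 332.0], [251.0, 320.0, 333.0], [252.0, 330.0, 331.0], [253.0, 330.0, 333.0], [254.0, 330.0, 334.0], [255.0, 326.0, 326.0], [256.0, 313.0, 326.0], [257.0, 325.0, 330.0], [258.0, 323.0, 327.0], [259.0, 336.0, 334.0], [260.0, 351.0, 344.0], [261.0, 387.0, 398.0], [262.0, 401.0, 407.0], [263.0, 402.0, 413.0], [264.0, 400.0, 394.0], [265.0, 393.0, 387.0], [266.0, 394.0, 390.0], [267.0, 385.0, 384.0], [268.0, 381.0, 392.0], [269.0, 399.0, 386.0], [270.0, 398.0, 395.0], [271.0, 394.0, 381.0], [272.0, 394.0, 380.0], [273.0, 392.0, 378.0], [274.0, 348.0, 367.0], [275.0, 312.0, 319.0], [276.0, 225.0, 290.0], [277.0, 209.0, 279.0], [278.0, 204.0, 225.0], [279.0, 118.0, 106.0], [280.0, 92.0, 75.0], [281.0, 79.0, 71.0], [282.0, 62.0, 76.0], [283.0, 89.0, 81.0], [284.0, 201.0, 179.0], [285.0, 333.0, 334.0], [286.0, 336.0, 341.0], [287.0, 327.0, 341.0], [288.0, 330.0, 342.0], [289.0, 329.0, 333.0], [290.0, 332.0, 339.0], [291.0, 334.0, 341.0], [292.0, 334.0, 339.0], [293.0, 336.0, 338.0], [294.0, 336.0, 344.0], [295.0, 339.0, 354.0], [296.0, 326.0, 342.0], [297.0, 276.0, 332.0], [298.0, 125.0, 271.0], [299.0, 86.0, 117.0]]
```

The foot's underside is at about z 0.136, against the lid at 0.116, so it is about 20 mm clear. Now I swing along the arc.

Run:
```python
from h import *
z=r.sense()["tcp_pos"][2]
for p in np.linspace(-10.8,54.8,12)[1:]:
    r.servo_line(*pose(p,.4475),speed=.08);q=r.sense();print(round(p,1),q["contact_force"].round(1),q["opening"].round(4))
    if np.linalg.norm(q["contact_force"])>35:break
r.wait(.2);print(q["clock"],r.sense()["tcp_pos"],fz())
import pickle
d={n:r.snapshot(n) for n in("side","top")};pickle.dump(d,open("s3.pkl","wb"))
a=cv2.resize(d["side"]["frame"][210:390,250:430],None,fx=3,fy=3);b=cv2.resize(d["top"]["frame"][180:310,380:460],None,fx=3,fy=3)
o=np.zeros((540,780,3),np.uint8);o[:,:540]=a;o[:390,540:]=b;cv2.imwrite("pics/s3.png",o[:,:,::-1])
```

```text
Traceback (most recent call last):
AttributeError: 'float' object has no attribute 'round'
```

One step was done; the script continues from there.

Run:
```python
from h import *
print(r.sense()["tcp_pos"],fz())
for p in np.linspace(-10.8,54.8,12)[2:]:
    r.servo_line(*pose(p,.4475),speed=.08);q=r.sense();print(round(p,1),q["contact_force"].round(1),round(q["opening"],4))
    if np.linalg.norm(q["contact_force"])>35:break
r.wait(.2);print(q["clock"],r.sense()["tcp_pos"],fz())
import pickle
d={n:r.snapshot(n) for n in("side","top")};pickle.dump(d,open("s3.pkl","wb"))
a=cv2.resize(d["side"]["frame"][210:390,250:430],None,fx=3,fy=3);b=cv2.resize(d["top"]["frame"][180:310,380:460],None,fx=3,fy=3)
o=np.zeros((540,780,3),np.uint8);o[:,:540]=a;o[:390,540:]=b;cv2.imwrite("pics/s3.png",o[:,:,::-1])
```

```text
[ 0.48746678 -0.09761822  0.44776182] [ 0.09142342  0.02427016 -4.17080742]
1.1 [ 1.1 -0.2 -3.6] 0.0387
7.1 [ 1.1 -0.4 -3.3] 0.0389
13.1 [ 2.2 -0.4 -2.3] 0.039
19.0 [ 3.3 -0.6 -2. ] 0.0388
25.0 [ 3.7 -0.7 -1.6] 0.0386
30.9 [4.9 0.5 0. ] 0.0383
36.9 [ 4.7  0.8 -0.3] 0.0388
42.9 [ 6.1  0.4 -0.3] 0.0387
48.8 [ 5.6  1.1 -0.1] 0.0389
54.8 [ 4.9  1.9 -0.9] 0.0382
11.4917 [ 0.55047814 -0.2320221   0.44774043] [ 4.94649814  1.15416648 -0.26724011]
```

View pics/s3.png

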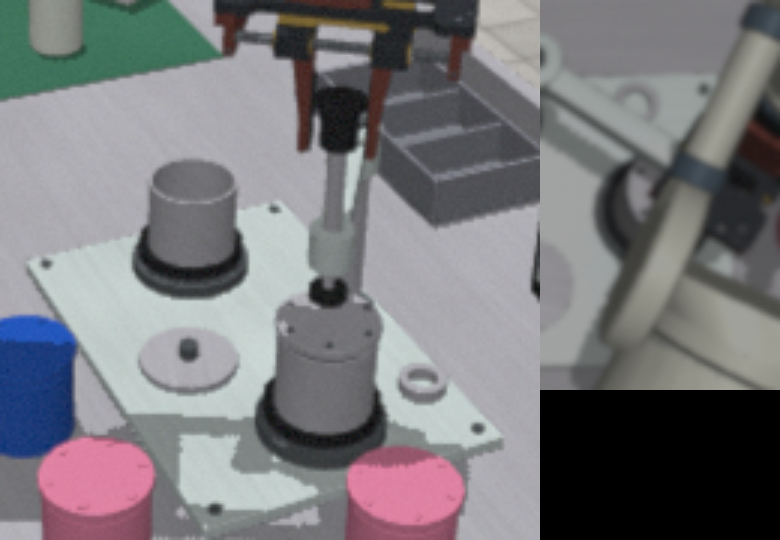

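The foot hangs centred over the lid: foot at crop (328,292), lid at (328,325). The plunger is upright and the fingers hold the cap. Next I push down in small steps while watching the force.

```bash
cat > push.py <<'E'
from h import *
def step(z,v=.01):
    r.servo_line(pose(54.8,z)[0],speed=v);a=r.sense()["contact_force"][2];f=fz()[2];t=r.sense()["tcp_pos"][2]
    print(round(1e3*z,2),round(1e3*t,2),round(a,2),round(f,2));return f
E
python3 - <<'E'
from push import *
z=.4475;b=[]
for k in range(5):z-=.0024;step(z,.03)
for k in range(22):
    z-=.0006;f=step(z);b.append(f)
    if k>3 and f>np.median(b[:4])+2.5:break
print(r.sense()["clock"],r.sense()["opening"])
E
```

```text
445.1 446.55 4.96 5.05
442.7 444.3 6.61 5.32
440.3 441.97 5.69 5.77
437.9 439.61 5.96 5.71
435.5 437.23 6.13 5.89
434.9 436.81 6.26 7.03
434.3 436.3 6.85 6.54
433.7 435.75 7.8 7.04
433.1 435.12 7.32 7.13
432.5 434.53 6.88 7.17
431.9 433.95 7.03 6.89
431.3 433.34 6.9 7.09
430.7 432.73 6.12 6.89
430.1 432.15 6.51 7.15
429.5 431.55 6.47 7.02
428.9 430.97 7.42 7.1
428.3 430.35 7.13 7.2
427.7 429.75 6.68 6.97
427.1 429.14 6.83 7.35
426.5 428.58 7.1 6.92
425.9 428.07 7.39 7.26
425.3 427.94 9.45 8.98
424.7 427.69 10.74 10.24
19.5417 0.03839679629329694
```

Contact was felt at actual TCP z ≈ 0.428, with a steady 7.0 N of friction before it. I continue to about 4 mm of give.

Run:
```python
from push import *
z=.4247
while 1:
    z-=.0006;f=step(z)
    if r.sense()["tcp_pos"][2]<.4237 or f>14.5:break
s=r.snapshot("side");import pickle;pickle.dump(s,open("s4.pkl","wb"))
d=pickle.load(open("s3.pkl","rb"))["side"]
# canister image shift between before/after (body+lid patch), sub-pixel
g=[cv2.cvtColor(x["frame"],cv2.COLOR_RGB2GRAY).astype(np.float32) for x in(d,s)]
for y0,y1,x0,x1 in((322,352,338,380),(240,290,295,330)):print(cv2.phaseCorrelate(g[0][y0:y1,x0:x1],g[1][y0:y1,x0:x1],cv2.createHanningWindow((x1-x0,y1-y0),cv2.CV_32F)))
q=r.sense();print(q["clock"],q["opening"],q["contact_force"])
cv2.imwrite("pics/s4.png",cv2.resize(s["frame"][210:390,250:430],None,fx=3,fy=3)[:,:,::-1])
```

```text
424.1 427.31 9.84 10.89
423.5 426.85 11.19 10.84
422.9 426.36 11.87 11.43
422.3 425.93 11.02 11.92
421.7 425.41 12.24 12.34
421.1 424.95 11.96 12.59
420.5 424.48 12.57 12.92
419.9 424.0 13.55 13.38
419.3 423.53 12.83 13.43
((0.5425023749730897, 1.4521160655374423), 0.7989412526731138)
((-0.044831051046550385, -0.04425167280416886), 0.988696510526869)
22.5917 0.03866657966343846 [ 1.74952315  3.91168861 14.31722934]
```

View pics/s4.png

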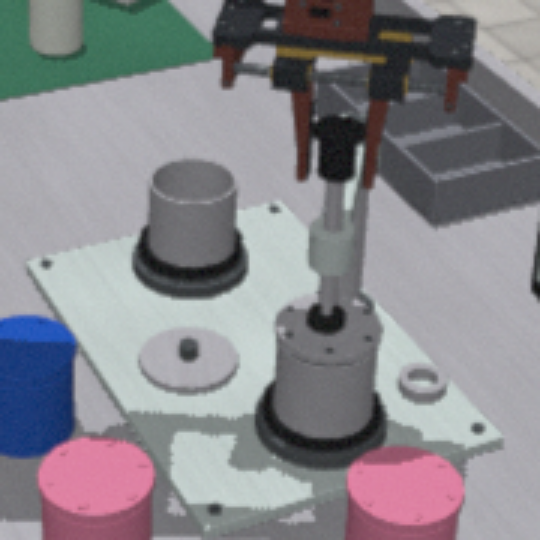

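The nest gave about 4.2 mm at 0.85 N/mm, and the 1.45 px image shift (about 3.6 mm) agrees. The pot is unmoved. I unload the arm strain, release, withdraw and check.

Run:
```python
from push import *
for z in(.4205,.4217,.4229):
    f=step(z)
    if f<3:break
r.let_go();r.wait(.2);q=r.sense();print(q["opening"],q["contact_force"],q["tcp_pos"])
r.servo_line(pose(54.8,.53)[0],speed=.1);r.wait(.5)
print(fz())
s=r.snapshot("side");import pickle
d=pickle.load(open("s3.pkl","rb"))["side"];e=pickle.load(open("s4.pkl","rb"))
g=[cv2.cvtColor(x["frame"],cv2.COLOR_RGB2GRAY).astype(np.float32) for x in(d,e,s)]
for i in(0,1):
  for y0,y1,x0,x1 in((322,352,338,380),(240,290,295,330)):print(i,cv2.phaseCorrelate(g[i][y0:y1,x0:x1],g[2][y0:y1,x0:x1],cv2.createHanningWindow((x1-x0,y1-y0),cv2.CV_32F)))
print(r.sense()["clock"])
cv2.imwrite("pics/s5.png",cv2.resize(s["frame"][210:390,250:430],None,fx=3,fy=3)[:,:,::-1])
```

```text
420.5 423.6 9.84 10.31
421.7 423.59 7.84 8.21
422.9 423.65 3.97 4.03
0.0876790414679657 [-0.02199471 -0.50603924 -0.82212737] [ 0.55054359 -0.2325535   0.42290629]
[0.27877681 0.04535393 0.05284477]
0 ((0.5039907520580655, 1.5129391134002166), 0.8097678318730107)
0 ((-0.024148434489223547, -0.052454028536402575), 0.9951939680841234)
1 ((0.5859805735210948, -0.04437728587100409), 0.9850935625146936)
1 ((-0.023232016428540447, 0.04599750684844395), 1.0209878910912409)
26.5917
```

View pics/s5.png

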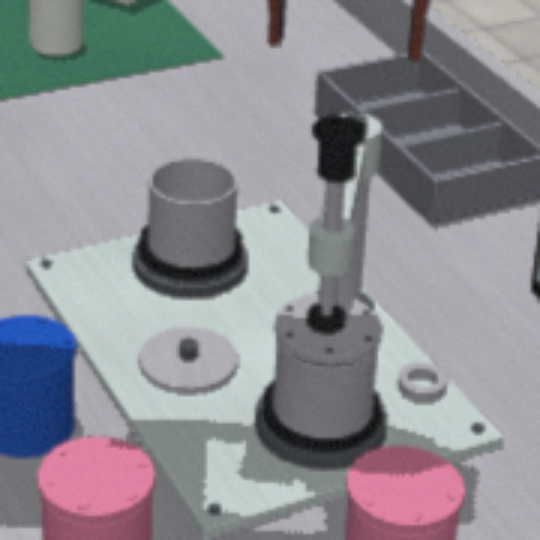

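The clamp holds: the canister is still sunk by the same amount, the plunger is centred on the lid, the fingers are clear and the pot has not moved. I hand it in.

```bash
python3 -c "
from station import r
r.hand_in();print(r.sense()['clock'])"
```

```text
the job is handed in; nothing more can be done
the job is handed in; nothing more can be done
```

I raised the plunger about 52 mm, swung the arm over the closed canister on the stand's -y nest, and pressed down until the nest gave about 4 mm. Then I let go and withdrew. I handed the job in at about 27 s of the 54 s allowed; it reports no verdict.

**Contact:** I felt it as a rise above a steady 7 N of plunger friction, followed by a slope of about 0.85 N/mm. At the deepest point the foot pressed on the canister with about 6.5–7 N, well under the 20 N limit.

**Last checks:**
- **Clamp:** after release the canister stayed sunk. The image shift was 1.5 px, about 3.7 mm, against 4.2 mm from the arm's own position reading; both are within 1.5–7.5 mm.
- **Position:** the gripper carrying the plunger stood within about 1 mm of the measured lid centre before I pushed down, and the foot still looked centred in the last picture.
- **Open pot:** it shifted less than 0.1 px in the side view.
- **Robot:** the fingers are clear of everything and the external force reads about 0 N.

**Disagreements:**
- The fingers closed on the plunger's cap (opening 38 mm) instead of the 28 mm grip. The hold did not slip.
- The canister image also moved about 0.5 px sideways. I put that down to shading, or at most about 1 mm of real movement.

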